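Seat the notched filter cartridge in the keyed dock

TASK

Plug the orange filter cartridge into the grey filter dock: its barrel has a single notch that must fit over a key deep in the dock's sprung bore, and the key has been set to some unknown angle between 9 and 83 degrees anticlockwise, seen from above, of the yellow line on the dock, so lower the cartridge into the bore and turn it under light pressure until it drops over the key, then let go with its flange flush on the rim. Be gentle and never force it: keep every push and twist against the dock below 25 N. Leave everything else on the desk where it is.

Things in the scene. Friction and masses are not known exactly. Their poses are not given: they have to be found in the camera images.
- cartridge_center (a point): Centre (half-way up, on the axis) of the orange filter cartridge, about 180 g, 64 mm tall, standing on the desk at the start; z up. Orange flange 60 mm in diameter, 8 mm thick, its top 2 mm below this point. On it an upright grip bar 44 mm long (own x), 16 mm wide (own y), 34 mm high, its top 32 mm above this point. A white line on the bar's top runs to the notch side, own +x.
- cartridge_foot (a point): Middle of the cartridge's underside, 32 mm below its centre. The black barrel rises 22 mm from here to the flange, 40 mm in diameter. Its one notch runs the barrel's full length on the own +x side: 8 mm wide, parallel sides, from the outside in to 10.5 mm from the axis.
- dock: Grey square filter dock, 112 x 112 x 32 mm, fixed to the desk, its place and yaw differ each time; origin in the middle of its underside, z up. A yellow line on its top marks its own +x. In its middle a round metal cup on a spring, bore 42.2 mm in diameter. With the cartridge home, flange on the rim, the cartridge's centre is 48 mm above this origin; stopped on the key, 58 mm (cup up).
- dock_rim (a point): Middle of the cup's rim (cup up), on the dock's axis, 38 mm above the dock's origin. A steep lead-in cone, 51 mm wide at the rim and 7.5 mm deep, leads into the bore; a barrel that is off-centre can catch on it and is then pushed towards the axis.
- dock_key_top (a point): Point on the bore's axis at the height of the key's top, 12 mm below the rim. The one upright key, 6 mm wide, stands against the bore's wall (12.5 mm off the axis and out). Its direction from the axis is unknown: 0.15 to 1.45 rad anticlockwise (seen from above) of the dock's own +x. It does not turn when pushed, so twisting on once over it builds force fast. The notch passes it within about 4 degrees. Off the key, the flange stops 10 mm above the rim.
- cup (a joint): How far the dock's sprung cup is pressed down, m: 0 up, 0.006 at its hard stop. It starts to yield at about 4.5 N and adds 0.9 N per mm (about 10 N at the stop). The cup comes up again by itself, also with the cartridge's weight on it.
- spare_center (a point): Centre of a blue spare cartridge of the same outer size (64 mm tall, 60 mm flange), a bystander.
- marble: Green glass marble paperweight with a flat foot, 60 mm wide, 53 mm tall, a bystander; origin under it.
- paddle_key: Chrome paddle key, about 100 x 75 x 45 mm, a bystander; origin under its base.
- mug: Blue mug, 80 mm wide, 90 mm tall, a bystander; origin under it.
- screwdriver: Screwdriver lying on the desk, a bystander; origin under its middle.
- handheld: Black handheld transceiver standing in a charging cradle, 58 mm wide, 180 mm tall with its aerial, a bystander; origin under it.
Mind the look-alikes: they are no part of the job. Leave any brown look-alike of the part that bears cartridge_center alone.

How it is judged:
By the outcome, as a careful person would: the job done as asked, in the order asked, and still so for the second after the job is handed in, with the robot touching nothing.
It also fails if it takes over 51 s, if anything falls off the work surface, if the arm or the gripper's body presses on something with over 40 N, if the wrist force passes 120 N, or if a joint passes its speed limit or range.

ROBOT

A 6-joint arm with a two-finger parallel gripper is mounted at the origin on the work surface. World frame = base frame: x ahead of the robot, y to its left, z up, the work surface at z = 0. Lengths are in m, angles in rad, forces in N, time in s.
With the tool pointing down it reaches from about 0.35 to 0.925 m from the base axis. Payload 6.4 kg.
Tool frame: the origin (TCP) lies midway between the tips of the shut fingers; the grasp point (between the pads) lies 19 mm behind it (bot.tcp_to_grasp is the distance from the TCP to the grasp point, in m); z points along the fingers, y is the line along which they close (so a half turn about z gives the same grasp; the last joint's range is limited). The gripper opens to 85 mm and grips with 20 to 120 N. Pads are 22 mm wide; open, the fingers measure 114 mm over their backs; the gripper's body (76 mm by 85 mm) begins 54 mm behind the grasp point. The pads swing forward as they close: fully open they stand 13 mm farther back than shut.
Start: joints at [-1.358, 0.245, 1.558, -0, 1.339, -0.174], TCP at [0.245, -0.602, 0.231] pointing down, gripper open.
Joint ranges: [-3.13, 3.13], [-1.02, 2.26], [0.13, 2.54], [-0.95, 4.09], [0.21, 2.88], [-2.74, 2.74]. Speed limits (rad/s): [2.57, 2.57, 3.14, 3.14, 3.14, 3.14].

INTERFACE

Orientations are given as a unit quaternion [w, x, y, z].
In Python, from station import bot, cams gives the robot as it stands. The module is installed in compiled form; this text tells all that it offers.
- The arm moves only by the tool servo_tool, never from a script. Its argument "rows" is a list of rows, each an object with "slide": the shift along the tool's x, y, z in mm, a list of three; "rot": the turn, a rotation vector about the tool's x, y, z in rad, a list of three; "fingers": the gripper command: -1 is fully open, 1 is shut, values between are in proportion. A call has 1 to 8 rows; each row is the pose to reach, as a shift and turn from the pose commanded when the call began, along the tool's axes at that moment; what a row does not reach only later rows make up. A row lasts 1/12 s, in which the tool goes at most 41.7 mm and 7.16 degrees, less where a joint would pass 70% of its speed; a pose out of reach is approached as far as the arm can. A call with a gripper value outside its range is refused whole. The fingers move at their own pace and stop on an object; "squeeze" is the grip in N (left out, the last holds). Time passes only in rows, so rows that repeat a pose let the fingers close. It gives the time, the measured TCP pose, the force, the opening and the grip force at its end, in the units of the state.
- bot.read_state(): the state, without advancing time (a new reading comes with each control period).
- cams.snapshot(name): name is "scene" or "top" or "wrist"; returns a dict with "img" (384x512x3 uint8, blue, green, red), "z_map" (384x512 float32, m along the optical axis (not along the pixel's ray), 0 where there is no reading), "camera_matrix" (3x3 intrinsics, pixels), "position" and "rotation" of the camera in the world. Camera axes: x right, y up, looking along -z (the intrinsics and any distortion apply to the point x, -y, -z); pixel columns grow to the right and rows downward; lengths in m; the calibration is good to about 2 mm. A picture is of the moment at which its call begins.
- bot.hand_in(): hands the job in; it is judged then, once.
The state is a dict: "clock": time; "joint_positions": joint angles; "qd": joint speeds; "effort": joint torques, N m; "tool_pos": TCP position; "orientation": TCP orientation; "force": force on the tool from outside, world axes, zero at the start; "moment": the same for the moment, N m; "finger_gap": finger opening in m; "grasp_force": force on a finger pad.
Only numpy, scipy, OpenCV 4.12 (cv2) and the standard library are available. Lean on these libraries where they do the work, as an engineer would, in place of code of your own. Each camera call takes 0.05 s, during which the arm holds its last target. There are 200 camera calls.

## Working session

There is one attempt and no reset: what is moved stays moved. The work goes in short steps, Python scripts to look and compute and a tool call to move; the robot and the scene stay as the last step left them, time stands still between calls to the robot, and variables do not carry over. Pictures are saved under pics/ and viewed, at most 10 in all, crops included, and the job is handed in when it is done.

Besides the shell and the picture viewer there is one more tool, called after ">>>" as name(argument=value, ...) on one line, values as JSON. servo_tool: Moves the arm, as the interface text tells. Its arguments: {"type":"object","properties":{"rows":{"type":"array"},"squeeze":{"type":"number"}},"required":["rows"]}

```bash
mkdir -p pics
cat > h.py <<'E'
import numpy as np, cv2
from station import bot, cams
from scipy.spatial.transform import Rotation as R
def snap(n):
    s=cams.snapshot(n); 
    return s
def pts(s):
    K=np.array(s["camera_matrix"]); z=s["z_map"]; h,w=z.shape
    u,v=np.meshgrid(np.arange(w),np.arange(h))
    P=np.stack([(u-K[0,2])/K[0,0]*z,-(v-K[1,2])/K[1,1]*z,-z],-1)
    M=np.array(s["rotation"]); 
    if M.size==4: M=R.from_quat(np.roll(M,-1)).as_matrix()
    return P@M.T+np.array(s["position"])
E
python3 - <<'E'
from h import *
a=snap("top");b=snap("scene")
np.savez("s0.npz",ti=a["img"],tp=pts(a),si=b["img"],sp=pts(b))
cv2.imwrite("pics/top0.png",cv2.resize(a["img"],(800,600)))
cv2.imwrite("pics/scene0.png",cv2.resize(b["img"],(800,600)))
s=bot.read_state();print(s); print(a["position"],a["rotation"],a["camera_matrix"])
E
```

```text
{'clock': 0.1, 'joint_positions': array([-1.35812885e+00,  2.45738011e-01,  1.55888668e+00,  1.52627451e-05,
        1.33869493e+00, -1.74102420e-01]), 'qd': array([ 0.00086861, -0.00097302, -0.00126292, -0.00010034,  0.00095339,
        0.00192091]), 'effort': array([ 4.52390113e-04, -4.30674684e+01, -3.27126825e+01, -8.32110572e-05,
        2.84384922e-03, -2.14898580e-05]), 'tool_pos': array([ 0.24508062, -0.60149096,  0.23029742]), 'orientation': array([-8.63465062e-04,  9.81359306e-01,  1.92180040e-01, -9.22525308e-06]), 'force': array([-1.16661738, -0.7597821 ,  0.42360508]), 'moment': array([ 0.01324463, -0.01412898,  0.00499597]), 'grasp_force': 0.0, 'finger_gap': 0.0854296457111526}
[0.29932564 0.00209214 1.55902039] [-0.69844923 -0.05661967  0.06508052  0.7104417 ] [[473.52597881   0.         264.27237973]
 [  0.         473.52597881 200.71412397]
 [  0.           0.           1.        ]]
```

View pics/top0.png

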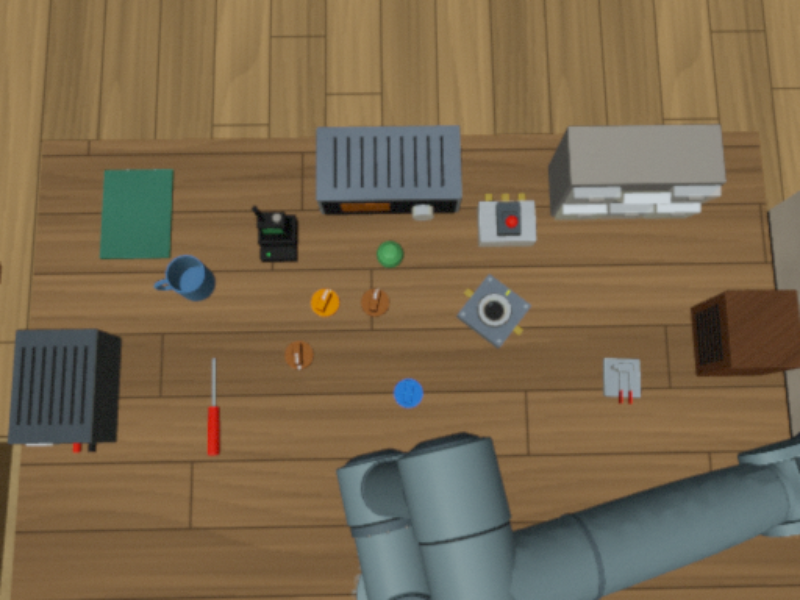

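View pics/scene0.png

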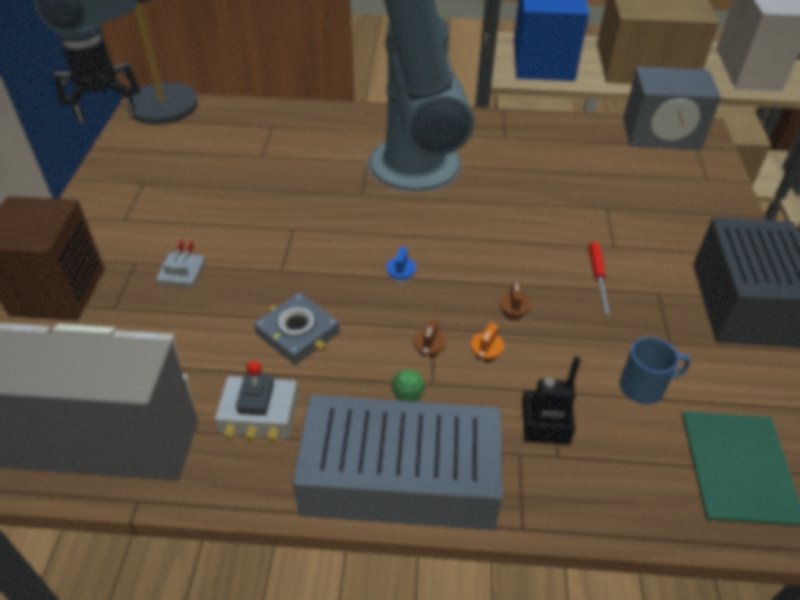

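The top view shows the orange cartridge at (324,302), with brown look-alikes at (375,302) and (299,355). The dock is at (494,311) with several yellow marks, so I'll measure both and zoom in.

Run:
```python
from h import *
d=np.load("s0.npz")
I=d["ti"];P=d["tp"];hsv=cv2.cvtColor(I,cv2.COLOR_BGR2HSV)
print(hsv[193,207],hsv[193,240],P[193,207],P[250,100])
def reg(u,v,r,zlo,zhi):
    m=np.zeros(P.shape[:2],bool); m[v-r:v+r,u-r:u+r]=1
    return m&(P[...,2]>zlo)&(P[...,2]<zhi)
for n,(u,v,r) in dict(cart=(207,193,16),br1=(240,193,16),br2=(191,227,16),dock=(316,199,32),marble=(249,162,12)).items():
    for zl,zh in ((.015,.045),(.045,.09)):
        q=P[reg(u,v,r,zl,zh)]
        if len(q)>5:print(n,zl,len(q),q.min(0).round(3),q.max(0).round(3),q.mean(0).round(4))
m=reg(207,193,16,.05,.09); r=cv2.minAreaRect((P[m][:,:2]*1000).astype(np.float32)); print("bar",r)
q=P[reg(316,199,34,.026,.036)]; print("dock",cv2.minAreaRect((q[:,:2]*1000).astype(np.float32)))
c=I[160:240,175:365]; cv2.imwrite("pics/c1.png",cv2.resize(c,None,fx=4.2,fy=4.2,interpolation=cv2.INTER_CUBIC))
```

```text
[ 20 247 202] [ 14 178 145] [0.58835907 0.16566105 0.05941297] [ 0.41575225  0.52193205 -0.00247493]
cart 0.015 175 [0.564 0.137 0.02 ] [0.622 0.195 0.043] [0.5904 0.1649 0.0306]
cart 0.045 82 [0.571 0.15  0.045] [0.614 0.181 0.072] [0.5926 0.1654 0.0619]
br1 0.015 182 [0.563 0.034 0.022] [0.62  0.09  0.044] [0.5893 0.0609 0.0311]
br1 0.045 75 [0.57  0.049 0.054] [0.616 0.072 0.074] [0.5917 0.0606 0.0636]
br2 0.015 188 [0.456 0.19  0.019] [0.513 0.249 0.044] [0.4821 0.2175 0.0306]
br2 0.045 77 [0.462 0.211 0.045] [0.505 0.229 0.072] [0.484  0.2189 0.0634]
dock 0.015 1138 [ 0.494 -0.265  0.015] [ 0.649 -0.11   0.045] [ 0.5704 -0.1879  0.0319]
dock 0.045 7 [ 0.542 -0.215  0.045] [ 0.602 -0.16   0.047] [ 0.5764 -0.1917  0.0457]
marble 0.015 111 [ 0.669 -0.     0.02 ] [0.722 0.056 0.045] [0.6877 0.0273 0.0374]
marble 0.045 128 [0.675 0.006 0.045] [0.717 0.052 0.06 ] [0.6971 0.0285 0.0502]
bar ((593.3546142578125, 166.47767639160156), (16.69717025756836, 43.851219177246094), 66.75528717041016)
dock ((570.7550659179688, -190.58740234375), (140.95687866210938, 114.01959228515625), 50.939964294433594)
```

View pics/c1.png

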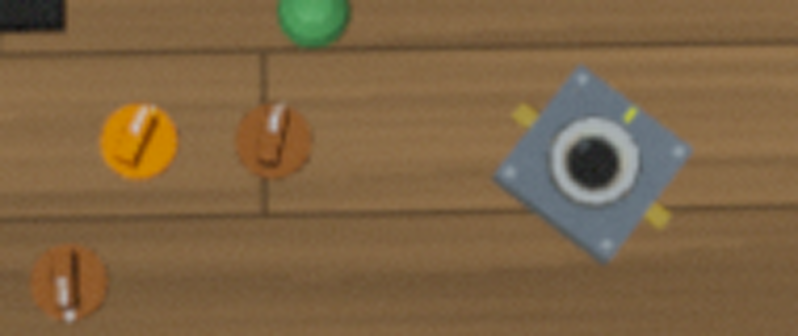

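The yellow line lies up-right of the dock centre, at crop (630,115) against (594,160). The cartridge's white line points up-right on its bar, giving a yaw of about -23°. I'll get the dock yaw in the world frame and set up a move calculator.

```bash
cat >> h.py <<'E'
def Rd(yaw): # tool down, tool x at yaw(deg)
    c,s=np.cos(np.radians(yaw)),np.sin(np.radians(yaw)); return np.array([[c,s,0],[s,-c,0],[0,0,-1.]])
def go(x,y,z,yaw):
    s=bot.read_state(); M=R.from_quat(np.roll(s["orientation"],-1)).as_matrix()
    d=np.array([x,y,z])-s["tool_pos"]
    print("slide",(M.T@d*1000).round(1),"rot",R.from_matrix(M.T@Rd(yaw)).as_rotvec().round(3),"at",s["tool_pos"].round(4),"yaw",np.degrees(np.arctan2(M[1,0],M[0,0])).round(2),"f",s["force"].round(1),"m",s["moment"].round(2),"gap",round(s["finger_gap"],4),"t",round(s["clock"],2))
E
python3 - <<'E'
from h import *
d=np.load("s0.npz");I=d["ti"];P=d["tp"];hsv=cv2.cvtColor(I,cv2.COLOR_BGR2HSV)
H,S,V=cv2.split(hsv)
m=(H>24)&(H<38)&(S>110)&(P[...,2]>.024);m[:, :290]=0;m[:,345:]=0
print(P[m].round(3))
go(.592,.166,.2,-23)
E
```

```text
[[ 0.82  -0.258  0.033]
 [ 0.818 -0.184  0.031]
 [ 0.814 -0.18   0.034]
 [ 0.611 -0.22   0.032]
 [ 0.606 -0.215  0.038]
 [ 0.608 -0.22   0.032]
 [ 0.604 -0.216  0.035]]
slide [ 610.8 -579.9   31.5] rot [-0.002  0.     0.788] at [ 0.2451 -0.6015  0.2303] yaw 22.16 f [-1.2 -0.8  0.4] m [ 0.01 -0.01  0.  ] gap 0.0854 t 0.1
```

>>> servo_tool(rows=[{"slide": [611, -580, 31], "rot": [0, 0, 0.788], "fingers": -1}, {"slide": [611, -580, 31], "rot": [0, 0, 0.788], "fingers": -1}, {"slide": [611, -580, 31], "rot": [0, 0, 0.788], "fingers": -1}, {"slide": [611, -580, 31], "rot": [0, 0, 0.788], "fingers": -1}, {"slide": [611, -580, 31], "rot": [0, 0, 0.788], "fingers": -1}, {"slide": [611, -580, 31], "rot": [0, 0, 0.788], "fingers": -1}, {"slide": [611, -580, 31], "rot": [0, 0, 0.788], "fingers": -1}, {"slide": [611, -580, 31], "rot": [0, 0, 0.788], "fingers": -1}])

```text
clock: 0.77
tool_pos: [0.3819, -0.2981, 0.2187]
orientation: [-0.0, 0.98, -0.2, -0.0]
force: [0.8, -0.1, -0.1]
finger_gap: 0.0853
grasp_force: 0.0
```

```bash
python3 -c "
from h import *
go(.592,.166,.2,-23)"
```

```text
slide [  11.  -509.3   18.8] rot [-0.     0.    -0.002] at [ 0.3819 -0.2981  0.2187] yaw -23.12 f [ 0.8 -0.1 -0.1] m [0.02 0.01 0.03] gap 0.0853 t 0.77
```

>>> servo_tool(rows=[{"slide": [133, -173, -25], "rot": [0, 0, 0], "fingers": -1}, {"slide": [133, -173, -25], "rot": [0, 0, 0], "fingers": -1}, {"slide": [133, -173, -25], "rot": [0, 0, 0], "fingers": -1}, {"slide": [133, -173, -25], "rot": [0, 0, 0], "fingers": -1}, {"slide": [133, -173, -25], "rot": [0, 0, 0], "fingers": -1}, {"slide": [133, -173, -25], "rot": [0, 0, 0], "fingers": -1}, {"slide": [133, -173, -25], "rot": [0, 0, 0], "fingers": -1}])

```text
clock: 1.35
tool_pos: [0.5736, -0.1911, 0.2439]
orientation: [-0.0, 0.98, -0.197, 0.0]
force: [0.0, -1.2, 0.1]
finger_gap: 0.0853
grasp_force: 0.0
```

```bash
python3 -c "
from h import *
a=snap('wrist');P=pts(a);np.savez('w1.npz',i=a['img'],p=P)
cv2.imwrite('pics/w1.png',a['img'])
m=(P[...,2]>.026)&(P[...,2]<.0345)&(abs(P[...,0]-.57)<.1)&(abs(P[...,1]+.19)<.1)
print(m.sum(),cv2.minAreaRect((P[m][:,:2]*1000).astype(np.float32)))
m=(P[...,2]>.0355)&(P[...,2]<.042)&(abs(P[...,0]-.57)<.045)&(abs(P[...,1]+.19)<.045)
print(m.sum(),cv2.minEnclosingCircle((P[m][:,:2]*1000).astype(np.float32)),P[m].mean(0))
H,S,V=cv2.split(cv2.cvtColor(a['img'],cv2.COLOR_BGR2HSV))
m=(H>24)&(H<38)&(S>110)&(P[...,2]>.026)&(P[...,2]<.04); print(m.sum(),P[m].mean(0),np.argwhere(m).mean(0))
print(a['position']);go(.592,.166,.2,-23)"
```

```text
5456 ((569.855712890625, -184.9941864013672), (112.20706176757812, 112.56761932373047), 51.10171127319336)
1030 ((570.228515625, -184.98004150390625), 33.65973663330078) [ 0.57071995 -0.18528137  0.03773978]
32 [ 0.60703889 -0.21517295  0.03234249] [130.28125 261.03125]
[ 0.64986046 -0.22261321  0.38622014]
slide [-120.7 -337.7   43.6] rot [0.    0.001 0.002] at [ 0.572  -0.1921  0.2435] yaw -22.86 f [ 0.4 -0.4 -0.1] m [ 0.01  0.01 -0.  ] gap 0.0853 t 1.4
```

View pics/w1.png

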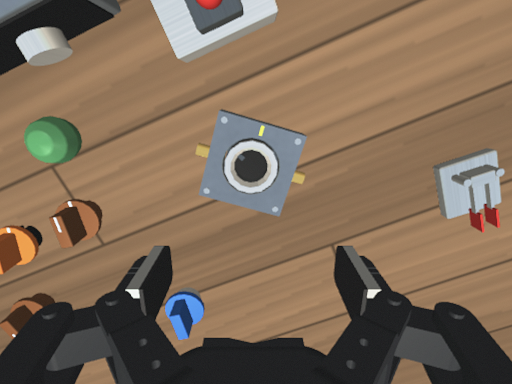

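The wrist view shows the dock centred at (251,166), with the yellow line at (262,131). That puts the dock at about (0.570, -0.185) with a yaw of -38.9°. Next is the cartridge.

>>> servo_tool(rows=[{"slide": [-121, -338, 44], "rot": [0, 0, 0], "fingers": -0.3}, {"slide": [-121, -338, 44], "rot": [0, 0, 0], "fingers": -0.3}, {"slide": [-121, -338, 44], "rot": [0, 0, 0], "fingers": -0.3}, {"slide": [-121, -338, 44], "rot": [0, 0, 0], "fingers": -0.3}, {"slide": [-121, -338, 44], "rot": [0, 0, 0], "fingers": -0.3}, {"slide": [-121, -338, 44], "rot": [0, 0, 0], "fingers": -0.3}, {"slide": [-121, -338, 44], "rot": [0, 0, 0], "fingers": -0.3}, {"slide": [-121, -338, 44], "rot": [0, 0, 0], "fingers": -0.3}])

```text
clock: 2.07
tool_pos: [0.5896, 0.1375, 0.203]
orientation: [0.0, 0.98, -0.2, -0.0]
force: [0.1, -0.8, 0.3]
finger_gap: 0.0555
grasp_force: 0.0
```

>>> servo_tool(rows=[{"slide": [0, -15, 0], "rot": [0, 0, 0], "fingers": -0.3}, {"slide": [0, -31, 0], "rot": [0, 0, 0], "fingers": -0.3}])

```text
clock: 2.23
tool_pos: [0.6017, 0.1661, 0.2026]
orientation: [0.001, 0.98, -0.199, -0.001]
force: [1.0, -0.4, -0.5]
finger_gap: 0.0557
grasp_force: 0.0
```

```bash
python3 -c "
from h import *
a=snap('wrist');P=pts(a);np.savez('w2.npz',i=a['img'],p=P)
cv2.imwrite('pics/w2.png',a['img'])
near=(abs(P[...,0]-.592)<.05)&(abs(P[...,1]-.166)<.05)
H,S,V=cv2.split(cv2.cvtColor(a['img'],cv2.COLOR_BGR2HSV)); near&=(S>150)
m=near&(P[...,2]>.025)&(P[...,2]<.034)
print(m.sum(),cv2.minEnclosingCircle((P[m][:,:2]*1000).astype(np.float32)),P[m].mean(0))
m=near&(P[...,2]>.022)&(P[...,2]<.034); print(cv2.minEnclosingCircle((P[m][:,:2]*1000).astype(np.float32)))
near=(abs(P[...,0]-.592)<.03)&(abs(P[...,1]-.166)<.03)
m=near&(P[...,2]>.060)&(P[...,2]<.070)
print(m.sum(),cv2.minAreaRect((P[m][:,:2]*1000).astype(np.float32)),P[m].mean(0))
go(.592,.166,.2,-23)"
```

```text
1330 ((592.9520874023438, 169.86521911621094), 29.719234466552734) [0.59557662 0.16899452 0.02985155]
((592.9063720703125, 170.08338928222656), 29.783395767211914)
622 ((592.968017578125, 169.69496154785156), (15.530804634094238, 43.746070861816406), 66.55492401123047) [0.59417707 0.16951533 0.06376682]
slide [-9.3  5.7  3.1] rot [-0.     0.001  0.001] at [0.6028 0.1676 0.2031] yaw -22.93 f [-1.9  0.6  0.2] m [0.04 0.06 0.  ] gap 0.0554 t 2.28
```

View pics/w2.png

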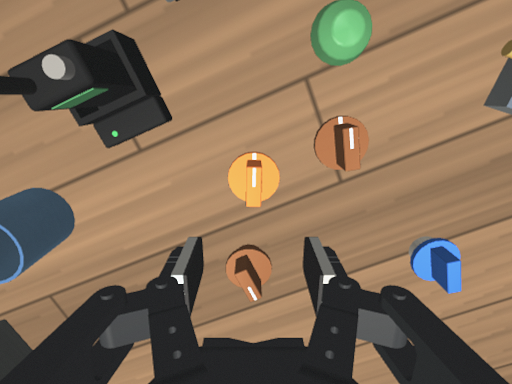

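The wrist view shows the cartridge at (254,178), with its white line towards the top of the image (+tool x). It stands at about (0.593, 0.1698) with a yaw of -23.4°. I'll descend to grasp it.

```bash
python3 -c "
from h import *
go(.593,.1698,.035,-23.4)"
```

```text
slide [ -9.8   1.9 168.1] rot [-0.     0.001  0.008] at [0.6028 0.1676 0.2031] yaw -22.93 f [-1.9  0.6  0.2] m [0.04 0.06 0.  ] gap 0.0554 t 2.28
```

>>> servo_tool(rows=[{"slide": [-10, 2, 40], "rot": [0, 0, 0.008], "fingers": -0.3}, {"slide": [-10, 2, 80], "rot": [0, 0, 0.008], "fingers": -0.3}, {"slide": [-10, 2, 105], "rot": [0, 0, 0.008], "fingers": -0.3}, {"slide": [-10, 2, 105], "rot": [0, 0, 0.008], "fingers": -0.3}, {"slide": [-10, 2, 105], "rot": [0, 0, 0.008], "fingers": -0.3}])

```text
clock: 2.7
tool_pos: [0.5917, 0.1662, 0.0975]
orientation: [0.001, 0.979, -0.204, -0.002]
force: [0.5, 0.1, 0.5]
finger_gap: 0.0557
grasp_force: 0.0
```

```bash
python3 -c "
from h import *
go(.593,.1698,.035,-23.4)"
```

```text
slide [-0.1 -3.9 62.5] rot [ 0.002  0.003 -0.003] at [0.5917 0.1662 0.0975] yaw -23.56 f [0.5 0.1 0.5] m [-0.01 -0.06  0.02] gap 0.0557 t 2.7
```

>>> servo_tool(rows=[{"slide": [0, -4, 30], "rot": [0, 0, 0], "fingers": -0.3}, {"slide": [0, -4, 55], "rot": [0, 0, 0], "fingers": -0.3}, {"slide": [0, -4, 62], "rot": [0, 0, 0], "fingers": -0.3}, {"slide": [0, -4, 62], "rot": [0, 0, 0], "fingers": -0.3}, {"slide": [0, -4, 62], "rot": [0, 0, 0], "fingers": -0.3}])

```text
clock: 3.12
tool_pos: [0.596, 0.1714, 0.0388]
orientation: [-0.0, 0.979, -0.203, 0.001]
force: [0.0, -0.2, 0.8]
finger_gap: 0.0556
grasp_force: 0.0
```

```bash
python3 -c "
from h import *
go(.593,.1698,.035,-23.4)"
```

```text
slide [-2.1  2.6  3.8] rot [-0.001 -0.003 -0.001] at [0.596  0.1714 0.0388] yaw -23.48 f [ 0.  -0.2  0.8] m [-0.02 -0.01 -0.07] gap 0.0556 t 3.12
```

>>> servo_tool(rows=[{"slide": [0, 0, 0], "rot": [0, 0, 0], "fingers": -0.3}, {"slide": [0, 0, 0], "rot": [0, 0, 0], "fingers": -0.3}])

```text
clock: 3.28
tool_pos: [0.5962, 0.1718, 0.039]
orientation: [-0.001, 0.979, -0.203, 0.002]
force: [-0.0, -0.4, 0.2]
finger_gap: 0.0554
grasp_force: 0.0
```

>>> servo_tool(rows=[{"slide": [-2, 3, 4], "rot": [0, 0, 0], "fingers": -0.3}, {"slide": [-2, 3, 4], "rot": [0, 0, 0], "fingers": -0.3}, {"slide": [-2, 3, 4], "rot": [0, 0, 0], "fingers": -0.3}])

```text
clock: 3.53
tool_pos: [0.5911, 0.1697, 0.0326]
orientation: [0.0, 0.979, -0.203, -0.0]
force: [-0.1, -0.5, -0.3]
finger_gap: 0.0556
grasp_force: 0.0
```

>>> servo_tool(rows=[{"slide": [0, 0, 0], "rot": [0, 0, 0], "fingers": 1}, {"slide": [0, 0, 0], "rot": [0, 0, 0], "fingers": 1}, {"slide": [0, 0, 0], "rot": [0, 0, 0], "fingers": 1}, {"slide": [0, 0, 0], "rot": [0, 0, 0], "fingers": 1}, {"slide": [0, 0, 0], "rot": [0, 0, 0], "fingers": 1}], squeeze=60)

```text
clock: 3.95
tool_pos: [0.5916, 0.1698, 0.0327]
orientation: [-0.0, 0.979, -0.203, 0.0]
force: [-0.4, -0.1, 0.6]
finger_gap: 0.0152
grasp_force: 58.7
```

```bash
python3 -c "
from h import *
go(.593,.1698,.160,-33)"
```

```text
slide [   1.3   -0.6 -127.3] rot [-0.    -0.     0.167] at [0.5916 0.1698 0.0327] yaw -23.44 f [-0.4 -0.1  0.6] m [ 0.05 -0.02 -0.05] gap 0.0152 t 3.95
```

>>> servo_tool(rows=[{"slide": [0, 0, -40], "rot": [0, 0, 0], "fingers": 1}, {"slide": [0, 0, -80], "rot": [0, 0, 0], "fingers": 1}, {"slide": [0, 0, -120], "rot": [0, 0, 0], "fingers": 1}, {"slide": [0, 0, -120], "rot": [0, 0, 0.167], "fingers": 1}, {"slide": [0, 0, -120], "rot": [0, 0, 0.167], "fingers": 1}, {"slide": [0, 0, -120], "rot": [0, 0, 0.167], "fingers": 1}])

```text
clock: 4.45
tool_pos: [0.5913, 0.1699, 0.153]
orientation: [-0.0, 0.959, -0.284, 0.0]
force: [-0.1, -0.1, -2.4]
finger_gap: 0.0151
grasp_force: 59.2
```

```bash
python3 -c "
from h import *
go(.569,-.184,.150,-33)"
```

```text
slide [174.2 308.8   2.9] rot [-0.    -0.    -0.001] at [0.5913 0.1699 0.153 ] yaw -33.04 f [-0.1 -0.1 -2.4] m [0.03 0.01 0.  ] gap 0.0151 t 4.45
```

Lifted: the force shows the cartridge's weight, about 2 N.

>>> servo_tool(rows=[{"slide": [17, 31, 0], "rot": [0, 0, 0], "fingers": 1}, {"slide": [35, 62, 0], "rot": [0, 0, 0], "fingers": 1}, {"slide": [52, 92, 0], "rot": [0, 0, 0], "fingers": 1}, {"slide": [70, 124, 0], "rot": [0, 0, 0], "fingers": 1}, {"slide": [87, 154, 0], "rot": [0, 0, 0], "fingers": 1}, {"slide": [105, 185, 0], "rot": [0, 0, 0], "fingers": 1}, {"slide": [122, 216, 0], "rot": [0, 0, 0], "fingers": 1}, {"slide": [140, 248, 0], "rot": [0, 0, 0], "fingers": 1}])

```text
clock: 5.12
tool_pos: [0.5725, -0.1156, 0.1513]
orientation: [-0.0, 0.959, -0.283, -0.001]
force: [0.9, -1.0, -2.7]
finger_gap: 0.0153
grasp_force: 59.4
```

>>> servo_tool(rows=[{"slide": [17, 30, 0], "rot": [0, 0, 0], "fingers": 1}, {"slide": [34, 61, 0], "rot": [0, 0, 0], "fingers": 1}, {"slide": [34, 61, 0], "rot": [0, 0, 0], "fingers": 1}, {"slide": [34, 61, 0], "rot": [0, 0, 0], "fingers": 1}])

```text
clock: 5.45
tool_pos: [0.5681, -0.1854, 0.1514]
orientation: [-0.0, 0.958, -0.285, -0.001]
force: [-1.4, 0.3, -3.2]
finger_gap: 0.0152
grasp_force: 59.6
```

```bash
python3 -c "
from h import *
a=snap('wrist');P=pts(a);np.savez('w3.npz',i=a['img'],p=P)
cv2.imwrite('pics/w3.png',a['img'])
m=(P[...,2]>.026)&(P[...,2]<.0345)&(abs(P[...,0]-.57)<.1)&(abs(P[...,1]+.19)<.1)
print(m.sum(),cv2.minAreaRect((P[m][:,:2]*1000).astype(np.float32)))
go(.569,-.184,.105,-33)"
```

```text
6962 ((570.15185546875, -185.26922607421875), (112.38076782226562, 112.45286560058594), 51.087223052978516)
slide [ 0.8 -0.5 46.3] rot [-0.     0.003 -0.001] at [ 0.5682 -0.1841  0.1513] yaw -33.04 f [-0.  -0.9 -1.9] m [ 0.04  0.05 -0.04] gap 0.015 t 5.5
```

View pics/w3.png

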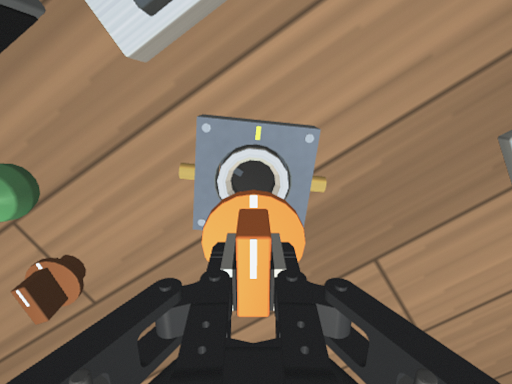

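The wrist view shows the cartridge held above the dock, with the bore at (253,183). A small bright spot at (238,172) inside the bore may be the key. I'll check the depth there and the offset of the held flange.

```bash
python3 -c "
from h import *
for f,c in (('w1.npz',(.570,-.185)),('w3.npz',(.5701,-.1852))):
    d=np.load(f);P=d['p'];I=d['i']
    r=np.hypot(P[...,0]-c[0],P[...,1]-c[1]); a=np.degrees(np.arctan2(P[...,1]-c[1],P[...,0]-c[0]))
    m=(r<.02)&(P[...,2]>.020)&(P[...,2]<.029)
    print(f,m.sum(),[(round(x*1e3,1),round(y),round(z*1e3,1)) for x,y,z in zip(r[m],a[m],P[...,2][m])][:25])
H,S,V=cv2.split(cv2.cvtColor(I,cv2.COLOR_BGR2HSV))
m=(S>150)&(P[...,2]>.142)&(P[...,2]<.153)&(abs(P[...,0]-.57)<.05)&(abs(P[...,1]+.185)<.05)
q=(P[m]*1000); print(m.sum(),cv2.minEnclosingCircle(q[:,:2].astype(np.float32)),q.mean(0))
"
```

```text
w1.npz 32 [(np.float64(18.7), 17, np.float64(22.1)), (np.float64(19.8), 24, np.float64(25.1)), (np.float64(19.1), 20, np.float64(26.3)), (np.float64(18.2), 17, np.float64(26.3)), (np.float64(17.1), 15, np.float64(23.8)), (np.float64(19.1), 26, np.float64(26.1)), (np.float64(18.2), 23, np.float64(26.7)), (np.float64(17.1), 21, np.float64(25.3)), (np.float64(16.3), 17, np.float64(25.1)), (np.float64(15.1), 15, np.float64(23.0)), (np.float64(14.0), 13, np.float64(20.3)), (np.float64(19.2), 32, np.float64(25.2)), (np.float64(18.3), 29, np.float64(26.7)), (np.float64(17.3), 26, np.float64(25.9)), (np.float64(16.3), 23, np.float64(25.9)), (np.float64(15.4), 20, np.float64(26.0)), (np.float64(14.5), 17, np.float64(25.7)), (np.float64(13.6), 13, np.float64(24.5)), (np.float64(18.7), 34, np.float64(27.3)), (np.float64(17.4), 33, np.float64(24.7)), (np.float64(16.5), 29, np.float64(26.7)), (np.float64(15.5), 27, np.float64(26.0)), (np.float64(14.5), 23, np.float64(26.4)), (np.float64(13.7), 19, np.float64(26.8)), (np.float64(12.9), 15, np.float64(27.1))]
w3.npz 55 [(np.float64(19.6), 17, np.fl
[... 431 characters left out ...]
), (np.float64(18.4), 20, np.float64(27.2)), (np.float64(17.5), 18, np.float64(26.8)), (np.float64(16.8), 16, np.float64(27.0)), (np.float64(16.0), 15, np.float64(25.9)), (np.float64(14.9), 14, np.float64(23.6)), (np.float64(13.9), 13, np.float64(21.7)), (np.float64(19.4), 26, np.float64(27.4)), (np.float64(18.5), 26, np.float64(25.5)), (np.float64(17.7), 23, np.float64(26.3)), (np.float64(16.8), 23, np.float64(25.0)), (np.float64(16.0), 20, np.float64(25.6)), (np.float64(15.6), 16, np.float64(27.8)), (np.float64(14.7), 15, np.float64(26.4)), (np.float64(13.9), 13, np.float64(26.1))]
3157 ((570.13330078125, -185.92640686035156), 29.692840576171875) [ 581.17568699 -193.36525625  148.19978064]
```

The key shows in depth at about +22° world yaw, which is 61° from the dock's +x. I'll turn to +8°, just short of it, then lower and search under light pressure.

>>> servo_tool(rows=[{"slide": [0.8, 0.5, 20], "rot": [0, 0, -0.716], "fingers": 1}, {"slide": [0.8, 0.5, 35], "rot": [0, 0, -0.716], "fingers": 1}, {"slide": [0.8, 0.5, 35], "rot": [0, 0, -0.716], "fingers": 1}, {"slide": [0.8, 0.5, 35], "rot": [0, 0, -0.716], "fingers": 1}, {"slide": [0.8, 0.5, 35], "rot": [0, 0, -0.716], "fingers": 1}, {"slide": [0.8, 0.5, 35], "rot": [0, 0, -0.716], "fingers": 1}, {"slide": [0.8, 0.5, 35], "rot": [0, 0, -0.716], "fingers": 1}, {"slide": [0.8, 0.5, 35], "rot": [0, 0, -0.716], "fingers": 1}])

```text
clock: 6.17
tool_pos: [0.5692, -0.1834, 0.1171]
orientation: [-0.0, 0.998, 0.07, -0.0]
force: [-0.1, 0.4, -1.8]
finger_gap: 0.0152
grasp_force: 59.7
```

```bash
python3 -c "
from h import *
a=snap('wrist');P=pts(a);I=a['img']
m=(P[...,2]>.026)&(P[...,2]<.0345)&(abs(P[...,0]-.57)<.1)&(abs(P[...,1]+.19)<.1)
print(m.sum(),cv2.minAreaRect((P[m][:,:2]*1000).astype(np.float32)))
z=bot.read_state()['tool_pos'][2]-.003
H,S,V=cv2.split(cv2.cvtColor(I,cv2.COLOR_BGR2HSV))
m=(S>150)&(abs(P[...,2]-z)<.006)&(abs(P[...,0]-.57)<.05)&(abs(P[...,1]+.185)<.05)
q=(P[m]*1000); print(m.sum(),cv2.minEnclosingCircle(q[:,:2].astype(np.float32)))
go(.5681,-.1853,.085,8)
"
```

```text
8608 ((569.6329956054688, -185.50753784179688), (112.4759521484375, 112.49101257324219), 51.03373718261719)
3186 ((571.3619384765625, -182.72421264648438), 29.831161499023438)
slide [-1.3  1.4 32.2] rot [-0.001  0.001 -0.   ] at [ 0.5693 -0.1837  0.1172] yaw 7.98 f [-0.1  0.4 -2.4] m [-0.01  0.02  0.03] gap 0.0151 t 6.22
```

>>> servo_tool(rows=[{"slide": [-1.5, 2, 15], "rot": [0, 0, 0], "fingers": 1}, {"slide": [-1.5, 2, 28], "rot": [0, 0, 0], "fingers": 1}, {"slide": [-1.5, 2, 28], "rot": [0, 0, 0], "fingers": 1}, {"slide": [-1.5, 2, 28], "rot": [0, 0, 0], "fingers": 1}])

```text
clock: 6.55
tool_pos: [0.5672, -0.1863, 0.0881]
orientation: [-0.001, 0.998, 0.07, -0.001]
force: [-0.3, 0.3, -1.4]
finger_gap: 0.0153
grasp_force: 59.6
```

```bash
cat > look.py <<'E'
from h import *
a=snap('wrist');P=pts(a);I=a['img']
m=(P[...,2]>.026)&(P[...,2]<.0345)&(abs(P[...,0]-.57)<.1)&(abs(P[...,1]+.19)<.1)
H,S,V=cv2.split(cv2.cvtColor(I,cv2.COLOR_BGR2HSV)); m&=S<110
print(m.sum(),cv2.minAreaRect((P[m][:,:2]*1000).astype(np.float32)))
z=bot.read_state()['tool_pos'][2]-.003
m=(S>150)&(abs(P[...,2]-z)<.006)&(abs(P[...,0]-.57)<.05)&(abs(P[...,1]+.185)<.05)
q=(P[m]*1000); print(m.sum(),cv2.minEnclosingCircle(q[:,:2].astype(np.float32)),q[:,2].mean())
go(.5681,-.1853,.0587,8)
E
python3 look.py
```

```text
11015 ((569.5983276367188, -185.5440673828125), (112.51785278320312, 112.65572357177734), 51.02833938598633)
3148 ((569.256591796875, -185.690185546875), 29.841249465942383) 85.05720616756588
slide [ 0.4 -1.4 30.4] rot [-0.001  0.001 -0.   ] at [ 0.5679 -0.1868  0.0891] yaw 7.99 f [ 0.6 -0.6 -1.8] m [ 0.05 -0.02 -0.02] gap 0.0152 t 6.6
```

The camera shows the flange centred on the dock to within about 0.5 mm. Lowering.

>>> servo_tool(rows=[{"slide": [0, 0, 7], "rot": [0, 0, 0], "fingers": 1}, {"slide": [0, 0, 14], "rot": [0, 0, 0], "fingers": 1}, {"slide": [0, 0, 17], "rot": [0, 0, 0], "fingers": 1}, {"slide": [0, 0, 20], "rot": [0, 0, 0], "fingers": 1}, {"slide": [0, 0, 20], "rot": [0, 0, 0], "fingers": 1}])

```text
clock: 7.02
tool_pos: [0.5676, -0.1869, 0.0686]
orientation: [-0.0, 0.998, 0.07, -0.001]
force: [0.4, 0.0, -1.8]
finger_gap: 0.0154
grasp_force: 59.6
```

```bash
python3 look.py
```

```text
13479 ((569.754150390625, -185.67320251464844), (112.50582122802734, 112.3936996459961), 51.05998611450195)
3143 ((569.9873657226562, -186.0536651611328), 29.568971633911133) 65.57447316556474
slide [ 0.4 -1.7 10.4] rot [-0.001  0.001  0.   ] at [ 0.5679 -0.187   0.0691] yaw 8.0 f [-0.1  0.1 -1.9] m [0.02 0.05 0.02] gap 0.0155 t 7.07
```

>>> servo_tool(rows=[{"slide": [0, 0, 2], "rot": [0, 0, 0], "fingers": 1}, {"slide": [0, 0, 4], "rot": [0, 0, 0], "fingers": 1}, {"slide": [0, 0, 6], "rot": [0, 0, 0], "fingers": 1}, {"slide": [0, 0, 6], "rot": [0, 0, 0], "fingers": 1}])

```text
clock: 7.4
tool_pos: [0.5679, -0.187, 0.0631]
orientation: [-0.0, 0.998, 0.07, -0.0]
force: [-0.2, 0.6, -1.5]
finger_gap: 0.0149
grasp_force: 59.6
```

>>> servo_tool(rows=[{"slide": [0, 0, 1.5], "rot": [0, 0, 0], "fingers": 1}, {"slide": [0, 0, 3], "rot": [0, 0, 0], "fingers": 1}, {"slide": [0, 0, 3], "rot": [0, 0, 0], "fingers": 1}])

```text
clock: 7.65
tool_pos: [0.568, -0.1871, 0.0602]
orientation: [-0.0, 0.998, 0.07, -0.0]
force: [0.2, 1.0, -2.4]
finger_gap: 0.0147
grasp_force: 59.6
```

>>> servo_tool(rows=[{"slide": [0, 0, 1.5], "rot": [0, 0, 0], "fingers": 1}, {"slide": [0, 0, 3], "rot": [0, 0, 0], "fingers": 1}, {"slide": [0, 0, 3], "rot": [0, 0, 0], "fingers": 1}])

```text
clock: 7.9
tool_pos: [0.5684, -0.1873, 0.058]
orientation: [0.0, 0.998, 0.07, 0.0]
force: [-1.4, 0.2, 3.0]
finger_gap: 0.0152
grasp_force: 60.3
```

Contact is at the key height, about 5 N. I'll press slightly more and start turning anticlockwise.

>>> servo_tool(rows=[{"slide": [0, 0, 1.5], "rot": [0, 0, 0], "fingers": 1}, {"slide": [0, 0, 1.5], "rot": [0, 0, -0.04], "fingers": 1}, {"slide": [0, 0, 1.5], "rot": [0, 0, -0.08], "fingers": 1}, {"slide": [0, 0, 1.5], "rot": [0, 0, -0.08], "fingers": 1}])

```text
clock: 8.23
tool_pos: [0.569, -0.1879, 0.0571]
orientation: [0.001, 0.994, 0.11, 0.001]
force: [-1.0, -1.0, 3.5]
finger_gap: 0.0151
grasp_force: 60.4
```

```bash
python3 -c "
from h import *
go(.568,-.187,.0587,20)"
```

```text
slide [-0.8 -1.1 -1.7] rot [ 0.002 -0.002 -0.129] at [ 0.569  -0.1879  0.0571] yaw 12.62 f [-1.  -1.   3.5] m [-0.11 -0.01 -0.03] gap 0.0151 t 8.23
```

Force is about 5.5 N net, so I'll continue in steps of 3–4°.

>>> servo_tool(rows=[{"slide": [0, 0, 0], "rot": [0, 0, -0.03], "fingers": 1}, {"slide": [0, 0, 0], "rot": [0, 0, -0.06], "fingers": 1}, {"slide": [0, 0, 0], "rot": [0, 0, -0.06], "fingers": 1}])

```text
clock: 8.48
tool_pos: [0.5691, -0.1878, 0.057]
orientation: [0.001, 0.99, 0.139, 0.001]
force: [0.1, -0.4, 3.2]
finger_gap: 0.0154
grasp_force: 60.4
```

>>> servo_tool(rows=[{"slide": [0, 0, 0], "rot": [0, 0, -0.03], "fingers": 1}, {"slide": [0, 0, 0], "rot": [0, 0, -0.05], "fingers": 1}, {"slide": [0, 0, 0], "rot": [0, 0, -0.05], "fingers": 1}])

```text
clock: 8.73
tool_pos: [0.569, -0.1877, 0.0568]
orientation: [0.001, 0.986, 0.164, 0.001]
force: [1.3, -2.6, 4.1]
finger_gap: 0.0153
grasp_force: 60.4
```

>>> servo_tool(rows=[{"slide": [0, 0, 0], "rot": [0, 0, -0.03], "fingers": 1}, {"slide": [0, 0, 0], "rot": [0, 0, -0.05], "fingers": 1}, {"slide": [0, 0, 0], "rot": [0, 0, -0.05], "fingers": 1}])

```text
clock: 8.98
tool_pos: [0.5688, -0.1875, 0.0566]
orientation: [0.001, 0.982, 0.189, 0.001]
force: [2.8, -2.1, 2.9]
finger_gap: 0.0151
grasp_force: 60.4
```

>>> servo_tool(rows=[{"slide": [0, 0, 0.5], "rot": [0, 0, -0.02], "fingers": 1}, {"slide": [0, 0, 1], "rot": [0, 0, -0.035], "fingers": 1}, {"slide": [0, 0, 1], "rot": [0, 0, -0.035], "fingers": 1}])

```text
clock: 9.23
tool_pos: [0.5673, -0.1865, 0.0539]
orientation: [-0.001, 0.979, 0.206, -0.001]
force: [2.2, -0.3, -0.7]
finger_gap: 0.0152
grasp_force: 59.8
```

```bash
python3 -c "
from h import *
go(.568,-.187,.0587,24)"
```

```text
slide [ 0.4  0.8 -4.8] rot [-0.002  0.001 -0.003] at [ 0.5673 -0.1865  0.0539] yaw 23.8 f [ 2.2 -0.3 -0.7] m [-0.12 -0.43  0.  ] gap 0.0152 t 9.23
```

It dropped over the key: the vertical force fell away and z is down 3 mm. I'll lower straight to home.

>>> servo_tool(rows=[{"slide": [0, 0, 1], "rot": [0, 0, -0.005], "fingers": 1}, {"slide": [0, 0, 2], "rot": [0, 0, -0.005], "fingers": 1}, {"slide": [0, 0, 3], "rot": [0, 0, -0.005], "fingers": 1}, {"slide": [0, 0, 3], "rot": [0, 0, -0.005], "fingers": 1}])

```text
clock: 9.57
tool_pos: [0.5673, -0.1866, 0.0511]
orientation: [-0.001, 0.978, 0.208, -0.001]
force: [0.6, 0.3, -3.3]
finger_gap: 0.0152
grasp_force: 59.6
```

```bash
python3 -c "
from h import *
go(.568,-.187,.0487,24)"
```

```text
slide [0.4 0.6 2.3] rot [-0.002  0.001  0.001] at [ 0.5673 -0.1866  0.0511] yaw 24.05 f [ 0.6  0.3 -3.3] m [-0.05 -0.19 -0.01] gap 0.0152 t 9.57
```

>>> servo_tool(rows=[{"slide": [0, 0, 1], "rot": [0, 0, 0], "fingers": 1}, {"slide": [0, 0, 2], "rot": [0, 0, 0], "fingers": 1}, {"slide": [0, 0, 2.5], "rot": [0, 0, 0], "fingers": 1}, {"slide": [0, 0, 2.5], "rot": [0, 0, 0], "fingers": 1}])

```text
clock: 9.9
tool_pos: [0.5677, -0.1869, 0.0491]
orientation: [-0.0, 0.978, 0.208, -0.0]
force: [-0.5, -1.0, -2.1]
finger_gap: 0.0154
grasp_force: 59.6
```

>>> servo_tool(rows=[{"slide": [0, 0, 0.5], "rot": [0, 0, 0], "fingers": 1}, {"slide": [0, 0, 1], "rot": [0, 0, 0], "fingers": 1}, {"slide": [0, 0, 1.5], "rot": [0, 0, 0], "fingers": 1}, {"slide": [0, 0, 1.5], "rot": [0, 0, 0], "fingers": 1}])

```text
clock: 10.23
tool_pos: [0.5682, -0.1872, 0.0485]
orientation: [-0.0, 0.978, 0.208, -0.0]
force: [-1.0, 1.1, 1.8]
finger_gap: 0.0152
grasp_force: 60.3
```

The flange is on the rim at z ≈ 0.0485 with about 4 N. Releasing and backing off.

>>> servo_tool(rows=[{"slide": [0, 0, 0], "rot": [0, 0, 0], "fingers": -0.3}, {"slide": [0, 0, 0], "rot": [0, 0, 0], "fingers": -0.3}, {"slide": [0, 0, 0], "rot": [0, 0, 0], "fingers": -0.3}, {"slide": [0, 0, 0], "rot": [0, 0, 0], "fingers": -0.3}, {"slide": [0, 0, 0], "rot": [0, 0, 0], "fingers": -0.3}])

```text
clock: 10.65
tool_pos: [0.5682, -0.1872, 0.0481]
orientation: [0.0, 0.978, 0.208, 0.0]
force: [-0.2, 0.3, -0.1]
finger_gap: 0.0556
grasp_force: 0.0
```

>>> servo_tool(rows=[{"slide": [0, 0, -15], "rot": [0, 0, 0], "fingers": -0.3}, {"slide": [0, 0, -40], "rot": [0, 0, 0], "fingers": -0.3}, {"slide": [0, 0, -75], "rot": [0, 0, 0], "fingers": -0.3}, {"slide": [0, 0, -110], "rot": [0, 0, 0], "fingers": -0.3}, {"slide": [0, 0, -130], "rot": [0, 0, 0], "fingers": -0.3}, {"slide": [0, 0, -130], "rot": [0, 0, 0], "fingers": -0.3}])

```text
clock: 11.15
tool_pos: [0.5713, -0.1888, 0.1846]
orientation: [0.004, 0.978, 0.208, 0.004]
force: [0.9, -0.4, 0.1]
finger_gap: 0.0552
grasp_force: 0.0
```

```bash
python3 -c "
from h import *
a=snap('wrist');P=pts(a);I=a['img'];cv2.imwrite('pics/w4.png',I)
H,S,V=cv2.split(cv2.cvtColor(I,cv2.COLOR_BGR2HSV))
n=(S>150)&(np.hypot(P[...,0]-.57,P[...,1]+.1855)<.04)
m=n&(P[...,2]>.04)&(P[...,2]<.056); q=P[m]*1e3
print(m.sum(),cv2.minEnclosingCircle(q[:,:2].astype(np.float32)),np.median(q[:,2]))
c=np.linalg.lstsq(np.c_[q[:,:2]-q[:,:2].mean(0),np.ones(len(q))],q[:,2],rcond=None)[0];print('tilt',c)
go(.568,-.187,.2,24)"
```

```text
1614 ((569.752197265625, -185.8204803466797), 29.528785705566406) 45.797067631533125
tilt [1.89528168e-04 2.64074360e-03 4.58370476e+01]
slide [ -1.2  -1.6 -18.5] rot [ 0.005 -0.004  0.001] at [ 0.5699 -0.1881  0.1815] yaw 24.06 f [ 0.1 -0.3  0.1] m [-0.02 -0.03  0.03] gap 0.0556 t 11.2
```

View pics/w4.png

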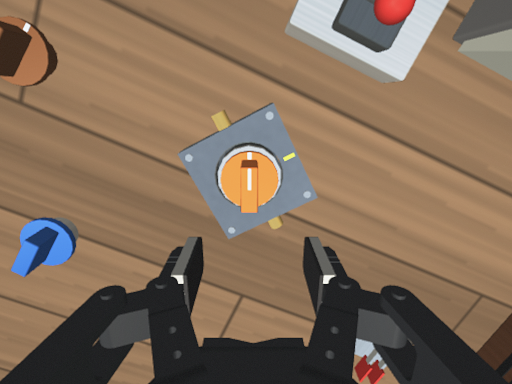

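The wrist view shows the cartridge seated in the dock at (249,178), level and centred. Its flange top is at 45.8 mm, as expected for home, and the gripper is clear. Handing in.

```bash
python3 -c "
from station import bot
print(bot.hand_in())"
```

```text
the job is handed in; nothing more can be done
None
```

The orange cartridge is seated over the key with its flange flush on the dock rim, released and handed in at about 11 s; force readings against the dock stayed under about 7 N.

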